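# Line up the spare-part jars at the label reader

## Task

Swing the lamp arm well clear of the rubber mat, and while the mat is still empty press the air duster's cap fully down for a moment and let it up again, to blow the dust off the reader window. Then stand every screw-lid jar upright wholly on the mat with its paper label squarely facing the reader window, and finally swing the lamp back so that its head is over the mat's long centre line. Leave the bicycle bits and the toolbox where they are.

Things in the scene. Friction and masses are not known exactly. Their poses are not given: they have to be found in the camera images.
- reader: Fixed label reader: black rubber mat, 120 (x) by 380 (y) by 3 mm, with a grey reader bar (45 deep, 380 long, 55 mm high) along its far side. Origin: under the mat's centre, at shelf height. x points from mat to bar, y along the mat. The bar's front face is 80 mm from the origin along +x. The jars go on the mat in one row, up to four at 84 mm spacing.
- reader_window (a point): Middle of the dark window in the bar's front face, 80 mm along the reader's +x from its origin and 33 mm up.
- lamp_grip (a point): Upright round black grip pin (20 mm diameter, from 188 to 230 mm above the shelf; this point at 214 mm) on top of the centre of the lamp's round head (72 mm diameter, underside 164 mm up). Swing the arm by this pin. Well clear: it lies over 120 mm from the mat's centre line, towards the robot.
- lamp_hinge (a point): Point on the lamp's vertical hinge axis at arm height (176 mm), on a 20 mm thick post with an 80 mm wide foot, past the mat's left end. The grip pin is 240 mm from this axis.
- lamp_arm (a joint): Angle of the lamp arm in rad, -0.5 to 1.9. About 0: the arm reaches along the mat, over its centre line; it grows as the head swings towards the robot (clockwise from above); at about 1.5 the arm points towards the robot. It stays where it is left (light friction).
- duster: Fixed can of compressed air in a bracket, 52 mm diameter, past the mat's right end. Origin: centre of its underside, z up.
- duster_top (a point): Centre of the top of the can's white round nozzle cap (26 mm diameter), 164 mm above the shelf when up; moves down with the cap.
- duster_cap (a joint): How far the sprung cap is pressed, 0 (up) to 0.006 m (fully down, about 5 N); springs back by itself.
- jar0: Clear glass jar with a black screw lid, 71 mm tall; glass 54 mm, lid (top 16 mm) 56 mm in diameter. Origin: centre of its underside, z up; +x is its label side: a white paper label covers 80 degrees of that side, and a 14 mm wide paper seal strip runs from it up over the lid's edge to the lid's centre. 0.18 kg, heavy at the foot. May be absent.
- jar1: Clear glass jar with a black screw lid, 71 mm tall; glass 54 mm, lid (top 16 mm) 56 mm in diameter. Origin: centre of its underside, z up; +x is its label side: a white paper label covers 80 degrees of that side, and a 14 mm wide paper seal strip runs from it up over the lid's edge to the lid's centre. 0.18 kg, heavy at the foot. May be absent.
- jar2: Clear glass jar with a black screw lid, 71 mm tall; glass 54 mm, lid (top 16 mm) 56 mm in diameter. Origin: centre of its underside, z up; +x is its label side: a white paper label covers 80 degrees of that side, and a 14 mm wide paper seal strip runs from it up over the lid's edge to the lid's centre. 0.18 kg, heavy at the foot. May be absent.
- jar3: Clear glass jar with a black screw lid, 71 mm tall; glass 54 mm, lid (top 16 mm) 56 mm in diameter. Origin: centre of its underside, z up; +x is its label side: a white paper label covers 80 degrees of that side, and a 14 mm wide paper seal strip runs from it up over the lid's edge to the lid's centre. 0.18 kg, heavy at the foot. May be absent.
- seat_clamp: Bystander: silver aluminium ring, 42 mm across, 14 mm high, lying on the left; origin under its centre.
- rear_lamp: Bystander: red box-shaped rear lamp, 34 by 56 by 36 mm, with a small toggle, on the left; origin under its centre.
- light_mount0: Bystander: white plastic light mount, 36 by 26 by 26 mm, on the right; origin under its centre.
- light_mount1: Bystander: white plastic light mount, 36 by 26 by 26 mm, on the right; origin under its centre.
Not all that is in view belongs to the job. Leave any red or yellow look-alike of the jar2 alone.

How it is judged (in metres and radians):
On the way, in this order (a step that is already met when the one before it is completed fails the run):
1. the lamp head is swung well clear of the mat, over 120 mm from its centre line towards the robot (x of lamp_grip in the frame of reader below -0.12 m), for 0.2 s.
2. with the lamp clear and no jar on the mat, the duster's cap is pressed down over 4.5 mm (x of lamp_grip in the frame of reader below -0.12 m and value of joint duster_cap above 0.0045 m and x of each of jar0, jar1, jar2, jar3 in the frame of reader below -0.03 m), for 0.1 s.
3. the cap is let up again (value of joint duster_cap below 0.0015 m), for 0.1 s.
4. with the lamp still clear, every jar stands on the mat with its label facing the reader window (x of lamp_grip in the frame of reader below -0.12 m and x of jar0 in the frame of reader between -0.033 and 0.033 m and y of jar0 in the frame of reader between -0.165 and 0.165 m and height (world z) of each of jar0, jar1, jar2, jar3 below 0.009 m and angle between each of jar0, jar1, jar2, jar3's own z axis and vertical below 0.1 rad and angle between the x axis of each of jar0, jar1, jar2, jar3 and the x axis of reader, either way round below 0.26 rad and x of reader_window in the frame of jar0 above 0 m and linear speed of each of jar0, jar1, jar2, jar3 below 0.02 m/s and x of jar1 in the frame of reader between -0.033 and 0.033 m and y of jar1 in the frame of reader between -0.165 and 0.165 m and x of reader_window in the frame of jar1 above 0 m and x of jar2 in the frame of reader between -0.033 and 0.033 m and y of jar2 in the frame of reader between -0.165 and 0.165 m and x of reader_window in the frame of jar2 above 0 m and x of jar3 in the frame of reader between -0.033 and 0.033 m and y of jar3 in the frame of reader between -0.165 and 0.165 m and x of reader_window in the frame of jar3 above 0 m), for 0.2 s.
At the end, for the whole second after the job is handed in: Every jar present stands upright and still on the mat (its centre within 33 mm of the mat's long centre line and 165 mm of its middle), label within 15 degrees of facing the reader bar squarely; the lamp's grip pin is within 35 mm of the mat's long centre line, at rest; the duster cap is up (x of jar0 in the frame of reader between -0.033 and 0.033 m and y of jar0 in the frame of reader between -0.165 and 0.165 m and height (world z) of each of jar0, jar1, jar2, jar3 below 0.009 m and angle between each of jar0, jar1, jar2, jar3's own z axis and vertical below 0.1 rad and angle between the x axis of each of jar0, jar1, jar2, jar3 and the x axis of reader, either way round below 0.26 rad and x of reader_window in the frame of jar0 above 0 m and linear speed of each of jar0, jar1, jar2, jar3 below 0.02 m/s and x of jar1 in the frame of reader between -0.033 and 0.033 m and y of jar1 in the frame of reader between -0.165 and 0.165 m and x of reader_window in the frame of jar1 above 0 m and x of jar2 in the frame of reader between -0.033 and 0.033 m and y of jar2 in the frame of reader between -0.165 and 0.165 m and x of reader_window in the frame of jar2 above 0 m and x of jar3 in the frame of reader between -0.033 and 0.033 m and y of jar3 in the frame of reader between -0.165 and 0.165 m and x of reader_window in the frame of jar3 above 0 m and x of lamp_grip in the frame of reader between -0.035 and 0.035 m and velocity of joint lamp_arm between -0.05 and 0.05 rad/s and value of joint duster_cap below 0.0015 m); the robot touches nothing.
It fails at once if a bystander (seat clamp) is moved over 30 mm (distance of seat_clamp from where it was at the start of the episode above 0.03 m).
It fails at once if a bystander (light mount0) is moved over 30 mm (distance of light_mount0 from where it was at the start of the episode above 0.03 m).
It fails at once if a bystander (light mount1) is moved over 30 mm (distance of light_mount1 from where it was at the start of the episode above 0.03 m).
It fails at once if a bystander (rear lamp) is moved over 30 mm (distance of rear_lamp from where it was at the start of the episode above 0.03 m).
Of jar0, jar1, jar2, jar3 only 2 to 4 are there at a start; the rules pass over those that are not, and their reading is None.
At some moment in a run one of jar0, jar1, jar2, jar3 may be knocked a few centimetres aside while the robot is not near it.
Once in a run the grip may slacken for a moment while it holds something.
It also fails if it takes over 210 s, if anything falls off the work surface, if the arm or the gripper's body presses on something with over 40 N, if the wrist force passes 120 N, or if a joint passes its speed limit or range.

## Robot

A 6-joint arm with a two-finger parallel gripper is mounted at the origin on the work surface. World frame = base frame: x ahead of the robot, y to its left, z up, the work surface at z = 0. Lengths are in m, angles in degrees, forces in N, time in s.
With the tool pointing down it reaches from about 0.4 to 0.825 m from the base axis. Payload 7 kg.
Tool frame: the origin (TCP) lies midway between the tips of the shut fingers; the grasp point (between the pads) lies 19 mm behind it (r.grip_depth is the distance from the TCP to the grasp point, in m); z points along the fingers, y is the line along which they close (so a half turn about z gives the same grasp; the last joint's range is limited). The gripper opens to 88 mm and grips with 3 to 60 N. Pads are 19 mm wide; open, the fingers measure 130 mm over their backs; the gripper's body (78 mm by 193 mm) begins 47 mm behind the grasp point.
Start: joints at [-55.342, 20.546, 0.682, 0, -70.136, -16.507], TCP at [0.21, -0.641, 0.227] pointing down, gripper open.
Joint ranges: [-176.03, 176.03], [-82.01, 121.73], [-58.28, 71.71], [-173.87, 95.51], [-174.79, -0.11], [-173.66, 173.66]. Speed limits (degrees/s): [136.94, 136.94, 172.46, 180, 180, 180].

## Interface

Orientations are given as [roll, pitch, yaw] about the fixed x, y, z axes, in that order (R = Rz(yaw) Ry(pitch) Rx(roll)).
In Python, from plant import r, capture, close_job, search_frame, outline_of gives the robot as it stands.
- The arm moves only by the shell command python3 -m creep 'ROWS' [FORCE]. ROWS is JSON, a list of rows, each a list of 7 numbers: the finger opening in mm, from 0 to 87.6, then the shift along the world's x, y, z in units of 25 mm (1.0 is 25 mm), then the turn, a rotation vector about the world's x, y, z in degrees. In form: [[hand, x, y, z, ax, ay, az], ...]. A call has 1 to 8 rows; each row shifts and turns the commanded pose from where the row before left it; what a row does not reach is not made up. A row lasts 1/12 s, in which the tool goes at most 41.7 mm and 7.16 degrees, less where a joint would pass 70% of its speed; a pose out of reach is approached as far as the arm can. A call is refused whole if a number of a shift passes 1 or a number of a turn 7.16, either way. A call with a gripper value outside its range is refused whole. The fingers move at their own pace and stop on an object; FORCE is the grip in N (left out, the last holds). Time passes only in rows, so rows that do not move let the fingers close. It gives the time, the measured TCP pose, the force, the opening and the grip force at its end, in the units of the state.
- r.get_state(): the state, without advancing time (a new reading comes with each control period).
- capture(name): name is "scene" or "side" or "wrist"; returns a dict with "frame" (480x640x3 uint8, red, green, blue), "K" (3x3 intrinsics, pixels), "origin" and "rotation" of the camera in the world. Camera axes: x right, y down, z forward; pixel columns grow to the right and rows downward; lengths in m; the calibration is good to about 2 mm. A picture is of the moment at which its call begins. There is no depth.
- close_job(): hands the job in; it is judged then, once.
Trained networks look in a picture, given as the dict that the camera call returned (one of the last four; its "shot" number tells which), for a name from the list of things; names that differ only in an ending like _2 or _b are one class to them, and where a whole thing is asked for, a point or a joint stands for the part that bears it (a point fixed in the world has none). Each returns a list of dicts, best first, with "conf" (0 to 1); they miss things now and then, are a little off and sometimes report something else, mostly with a low value. They report only what shows in the picture. A call takes as long as a camera call. They do not tell look-alikes from the thing itself.
- search_frame(picture, target): "bbox" ([left, top, right, bottom] in pixels, round what is visible of it).
- outline_of(picture, target): "region" (480x640 bool, what is visible of it) and "bbox" ([left, top, right, bottom] in pixels, round what is visible of it).
The state is a dict: "time_s": time; "joints": joint angles; "qd": joint speeds; "joint_torque": joint torques, N m; "tcp_pos": TCP position; "eef_rot": TCP orientation; "contact_force": force on the tool from outside, world axes, zero at the start; "moment": the same for the moment, N m; "gripper_width": finger opening in m; "gripper_force": force on a finger pad.
Only numpy, scipy, OpenCV 4.12 (cv2) and the standard library are available. Lean on these libraries where they do the work, as an engineer would, in place of code of your own. Each camera call takes 0.05 s, during which the arm holds its last target. There are 200 camera calls.

## Working session

There is one attempt and no reset: what is moved stays moved. The work goes in short steps, Python scripts to look and compute and a shell command to move; the robot and the scene stay as the last step left them, time stands still between calls to the robot, and variables do not carry over. Pictures are saved under pics/ and viewed, at most 15 in all, crops included, and the job is handed in when it is done.

```bash
ls; mkdir -p pics; cat > h.py <<'E'
import numpy as np, cv2
from plant import r, capture, close_job, search_frame, outline_of
def save(p,n): cv2.imwrite('pics/'+n+'.png',p['frame'][:,:,::-1])
def pix2(p,u,v,z):
    d=np.array(p['rotation'])@np.linalg.inv(p['K'])@np.array([u,v,1.]);o=np.array(p['origin'])
    return o+d*(z-o[2])/d[2]
def proj(p,X):
    c=np.array(p['rotation']).T@(np.array(X)-np.array(p['origin']));q=np.array(p['K'])@c
    return q[:2]/q[2]
def ctr(b): return (b[0]+b[2])/2,(b[1]+b[3])/2
E
python3 - <<'E'
from h import *
for n in ('scene','side'):
    p=capture(n);save(p,n+'0');print(n,p['origin'],np.round(p['rotation'],3).tolist(),p['K'][0][0])
    for t in ('jar0','lamp_grip','duster_top','duster','reader','seat_clamp','rear_lamp','light_mount0'):
        print(t,[(round(d['conf'],2),np.round(d['bbox']).astype(int).tolist()) for d in search_frame(p,t)])
print(r.get_state())
E
```

```text
pics
scene [ 1.15147987 -0.57344606  1.04995041] [-136.107, -0.491, 50.556] 513.4836583798226
jar0 [(0.92, [232, 271, 256, 304]), (0.92, [212, 235, 236, 267]), (0.91, [256, 223, 280, 257]), (0.81, [278, 251, 302, 284]), (0.75, [184, 302, 215, 339]), (0.59, [271, 275, 304, 287])]
lamp_grip [(0.77, [363, 189, 467, 237])]
duster_top [(0.57, [270, 274, 286, 288])]
duster [(0.94, [263, 274, 296, 337]), (0.69, [297, 235, 460, 348]), (0.68, [279, 252, 302, 282])]
reader [(0.97, [299, 238, 463, 350])]
seat_clamp [(0.55, [472, 207, 484, 213])]
rear_lamp [(0.54, [424, 170, 440, 192]), (0.35, [367, 189, 462, 241])]
light_mount0 [(0.8, [158, 385, 176, 399]), (0.78, [133, 370, 148, 389])]
side [-0.00697479  1.03569424  1.04100002] [-128.137, 0.466, -154.787] 526.9005178301669
jar0 [(0.89, [351, 218, 369, 248]), (0.81, [328, 238, 350, 271]), (0.75, [392, 235, 412, 261]), (0.72, [365, 250, 385, 282]), (0.66, [366, 194, 381, 222]), (0.64, [322, 264, 346, 298])]
lamp_grip [(0.94, [200, 221, 283, 295])]
duster_top [(0.45, [324, 192, 333, 203]), (0.23, [353, 183, 363, 194])]
duster [(0.84, [312, 190, 3
[... 197 characters left out ...]
mount0 []
{'time_s': 0.9, 'joints': array([-5.53409429e+01,  2.05440327e+01,  6.81360157e-01,  2.00950967e-03,
       -7.01351472e+01, -1.65070296e+01]), 'qd': array([-0.02227748,  0.02950598, -0.02517028,  0.00914656, -0.05447134,
       -0.07587646]), 'joint_torque': array([ 1.72092518e-04, -5.82355750e+01,  2.93305188e+01,  7.00226024e+00,
        1.26321026e-02, -1.01185381e-05]), 'tcp_pos': array([ 0.21025617, -0.64139972,  0.2265893 ]), 'eef_rot': array([-1.79997373e+02, -1.19259467e-03, -1.61847290e+02]), 'contact_force': array([ 0.18327735, -0.50594872, -0.62947271]), 'moment': array([-0.0107607 , -0.00119269, -0.03266385]), 'gripper_force': 0.0, 'gripper_width': 0.08764808347800879}
```

```bash
python3 - <<'E'
s=open('h.py').read()
s=s.replace("import numpy as np, cv2","import numpy as np, cv2\nfrom scipy.spatial.transform import Rotation as R\ndef rot(p): return R.from_euler('xyz',p['rotation'],degrees=True).as_matrix()").replace("np.array(p['rotation'])","rot(p)")
open('h.py','w').write(s)
from h import *
a=cv2.imread('pics/scene0.png')
cv2.imwrite('pics/scene0c.png',cv2.resize(a[160:420,120:500],(800,547),interpolation=cv2.INTER_CUBIC))
a=cv2.imread('pics/side0.png')
cv2.imwrite('pics/side0c.png',cv2.resize(a[170:430,150:450],(692,600),interpolation=cv2.INTER_CUBIC))
E
```

```text
(no output)
```

View pics/scene0c.png

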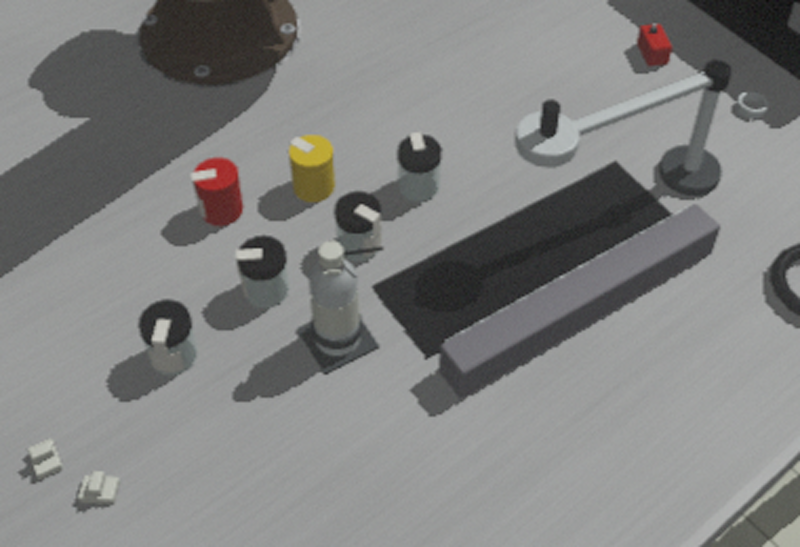

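View pics/side0c.png

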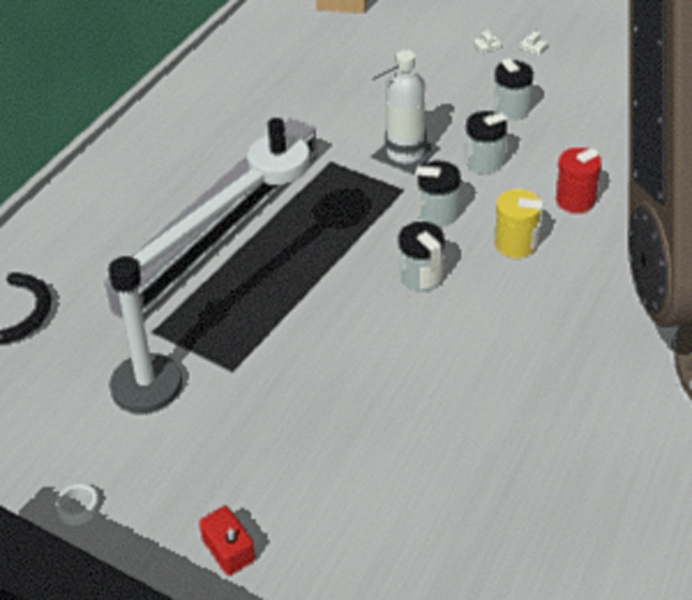

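```bash
python3 - <<'E'
from h import *
S=capture('scene');D=capture('side')
sc=lambda x,y:(x/800*380+120,y/547*260+160)
sd=lambda x,y:(x/692*300+150,y/600*260+170)
print('mat scene',[np.round(pix2(S,*sc(*q),.003)[:2],3) for q in [(613,163),(672,213),(425,355),(373,288)]])
print('mat side',[np.round(pix2(D,*sd(*q),.003)[:2],3) for q in [(335,163),(404,189),(234,371),(154,331)]])
print('grip top',pix2(S,*sc(550,104),.23),pix2(D,*sd(277,122),.23))
print('hinge',pix2(S,*sc(718,70),.19),pix2(D,*sd(124,266),.19))
print('duster',pix2(S,*sc(331,247),.164),pix2(D,*sd(405,57),.164))
for p,n in((S,'scene'),(D,'side')):
    for d in outline_of(p,'jar0'):
        u,v=ctr(d['bbox']);b=np.array(d['bbox']).astype(int)
        print(n,round(d['conf'],2),np.round((u,v)),np.round(pix2(p,u,v,.036)[:2],3),end=' ')
        m=d['region'];f=p['frame'].astype(int)
        ys,xs=np.nonzero(m[b[1]:b[1]+17]);ys+=b[1]
        c=f[ys,xs]
        dark=c.max(1)<70
        w=c.min(1)>130
        W=np.array([pix2(p,x,y,.071)[:2] for x,y in zip(xs,ys)])
        # keep strip pixels adjacent to lid
        c0=pix2(p,u,v,.036)[:2]
        k=w&(np.linalg.norm(W-c0,axis=1)<.03)
        if k.sum()>3:
            q=W[k].mean(0)-c0;print('strip',k.sum(),np.round(q,3),round(np.degrees(np.arctan2(q[1],q[0]))),end=' ')
        print('dark',dark.sum())
for t in('rear_lamp','seat_clamp'):
    d=search_frame(D,t);print(t,[(x['conf'],pix2(D,*ctr(x['bbox']),.01)[:2]) for x in d])
d=search_frame(S,'light_mount0');print([(x['conf'],pix2(S,*ctr(x['bbox']),.01)[:2]) for x in d])
W=capture('wrist');print(W['origin'],W['rotation'],W['K'][0][0])
E
```

```text
mat scene [array([0.564, 0.26 ]), array([0.672, 0.254]), array([ 0.636, -0.126]), array([ 0.525, -0.114])]
mat side [array([ 0.631, -0.124]), array([ 0.521, -0.113]), array([0.56 , 0.264]), array([0.678, 0.25 ])]
grip top [0.58615674 0.09041878 0.23      ] [0.58524748 0.09008638 0.23      ]
hinge [0.6424701  0.31989014 0.19      ] [0.63458304 0.32698625 0.19      ]
duster [ 0.55187286 -0.18614028  0.164     ] [ 0.55134088 -0.18298797  0.164     ]
scene 0.8 [198. 320.] [ 0.453 -0.349] strip 46 [ 0.008 -0.004] -29 dark 259
scene 0.71 [320. 238.] [0.427 0.04 ] strip 48 [-0.01   0.001] 176 dark 173
scene 0.71 [223. 252.] [ 0.309 -0.19 ] strip 47 [-0.011 -0.009] -139 dark 0
scene 0.64 [244. 290.] [ 0.445 -0.217] strip 53 [-0.009 -0.006] -144 dark 243
scene 0.63 [290. 267.] [ 0.458 -0.085] strip 51 [0.015 0.004] 15 dark 220
scene 0.56 [267. 242.] [ 0.351 -0.079] strip 45 [-0.017 -0.001] -176 dark 0
side 0.91 [360. 231.] [ 0.448 -0.217] strip 34 [-0.009 -0.011] -131 dark 140
side 0.85 [333. 282.] [0.428 0.037] strip 55 [-0.01   0.003] 162 dark 178
side 0.84 [375. 209.] [ 0.446 -0.349] strip 22 [ 0.016 -0.006] -19 dark 127
side 0.79 [339. 252.] [ 0.468 -0.095] strip 39 [0.006 0.011] 59 dark 110
side 0.6 [375. 266.] [ 0.346 -0.079] strip 40 [-0.012  0.001] 177 dark 0
side 0.59 [401. 247.] [ 0.303 -0.192] strip 40 [-0.003 -0.011] -106 dark 0
rear_lamp [(0.78, array([0.44609143, 0.46902988]))]
seat_clamp [(0.52, array([0.6043172 , 0.49695428])), (0.27, array([0.72665307, 0.04136416]))]
[(0.53, array([ 0.48442977, -0.51966633])), (0.46, array([ 0.55349575, -0.49264916]))]
[ 0.13793325 -0.66518878  0.38460131] [1.63879090e+02 3.06343997e-02 1.08169885e+02] 428.5865624307754
```

```bash

python3 -m creep '[[87.6,0.5,0.975,0.1,0,0,3.35],[87.6,0.5,0.975,0.1,0,0,3.35],[87.6,0.5,0.975,0.1,0,0,3.35],[87.6,0.5,0.975,0.1,0,0,3.35],[87.6,0.5,0.975,0.1,0,0,3.35],[87.6,0.5,0.975,0.1,0,0,3.35],[87.6,0.5,0.975,0.1,0,0,3.35],[87.6,0.5,0.975,0.1,0,0,3.35]]' 10
python3 -m creep '[[87.6,0.5,0.975,0.1,0,0,0],[87.6,0.5,0.975,0.1,0,0,0],[87.6,0.5,0.975,0.1,0,0,0],[87.6,0.5,0.975,0.1,0,0,0],[87.6,0.5,0.975,0.1,0,0,0],[87.6,0.5,0.975,0.1,0,0,0],[87.6,0.5,0.975,0.1,0,0,0],[87.6,0.5,0.975,0.1,0,0,0]]'
python3 -m creep '[[87.6,0.5,0.975,0.1,0,0,0],[87.6,0.5,0.975,0.1,0,0,0],[87.6,0.5,0.975,0.1,0,0,0],[87.6,0.5,0.975,0.1,0,0,0],[87.6,0.5,0.975,0.1,0,0,0],[87.6,0.5,0.975,0.1,0,0,0],[87.6,0.5,0.975,0.1,0,0,0],[87.6,0.5,0.975,0.1,0,0,0]]'
python3 - <<'E'
from h import *
s=r.get_state();print(s['joints'],s['tcp_pos'],s['eef_rot'])
p=capture('wrist')
for t in('lamp_grip','jar0','duster_top'):print(t,[(d['conf'],np.round(d['bbox'])) for d in search_frame(p,t)])
print(proj(p,[.586,.09,.23]),proj(p,[.428,.039,.071]),p['origin'])
save(p,'w1')
E
```

```text
time_s: 1.97
tcp_pos: [0.3106, -0.4452, 0.2469]
eef_rot: [-180.0, 0.0, -134.9]
contact_force: [0.6, 0.5, 0.9]
gripper_width: 0.0877
gripper_force: 0.0
time_s: 2.63
tcp_pos: [0.4106, -0.2501, 0.267]
eef_rot: [-180.0, 0.0, -135.0]
contact_force: [0.6, -0.6, -0.3]
gripper_width: 0.0873
gripper_force: 0.0
time_s: 3.3
tcp_pos: [0.5107, -0.0551, 0.287]
eef_rot: [-180.0, 0.0, -135.0]
contact_force: [0.7, -0.2, 0.1]
gripper_width: 0.0878
gripper_force: 0.0
[ 1.57750573e+01  3.09947714e+00 -1.37621862e+01  2.23437780e-03
 -7.30966193e+01 -6.08144148e+01] [ 0.51067571 -0.05505468  0.28701351] [-1.79977790e+02  3.53783745e-02 -1.35038702e+02]
lamp_grip [(0.94, array([342., 380., 421., 404.]))]
jar0 [(0.83, array([305.,  92., 366., 161.])), (0.64, array([198.,   0., 277.,  44.])), (0.56, array([402.,   0., 483.,  76.])), (0.55, array([406., 162., 489., 230.]))]
duster_top [(0.85, array([103., 104., 168., 201.]))]
[396.11832089 488.34253602] [458.53074763 204.50186319] [ 0.45632362 -0.10832042  0.44499635]
```

```bash

python3 -m creep '[[87.6,0.5,0.967,0,0,0,0],[87.6,0.5,0.967,0,0,0,0],[87.6,0.5,0.967,0,0,0,0],[87.6,0.5,0.967,0,0,0,0],[87.6,0.5,0.967,0,0,0,0],[87.6,0.5,0.967,0,0,0,0],[87.6,0,0,0,0,0,0]]'
python3 - <<'E'
from h import *
p=capture('wrist');S=capture('scene');D=capture('side')
for q in (p,S,D):
  for d in outline_of(q,'lamp_grip')[:1]:
    f=q['frame'].astype(int).max(2)
    b=np.array(d['bbox']).astype(int);print(d['conf'],b)
save(p,'w2');print(proj(p,[.586,.09,.23]))
E
```

```text
time_s: 4.08
tcp_pos: [0.5867, 0.0909, 0.2857]
eef_rot: [180.0, -0.0, -135.0]
contact_force: [0.6, -0.4, 0.3]
gripper_width: 0.0877
gripper_force: 0.0
0.66 [257 168 448 404]
0.7 [364 188 467 237]
0.72 [197 222 284 296]
[317.62817213 254.4169913 ]
```

View pics/w2.png

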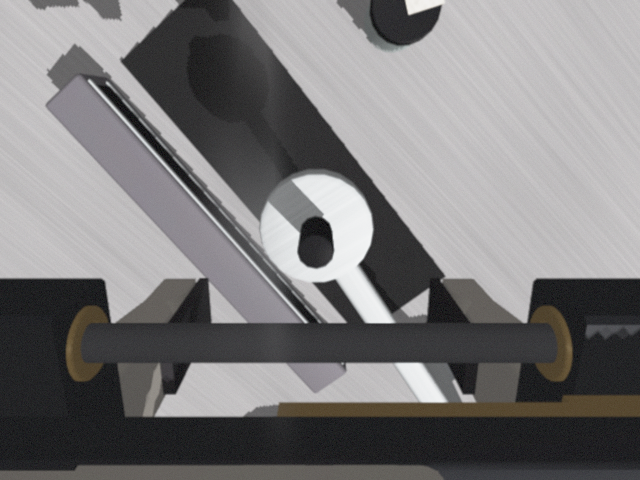

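The wrist picture shows the pin top at about (316,250), right where predicted (318,254), between the fingers. Descend and grip.

```bash

python3 -m creep '[[70,0,0,-0.9,0,0,0],[60,0,0,-0.9,0,0,0],[60,0,0,-0.9,0,0,0],[50,0,0,-0.9,0,0,0],[10,0,0,0,0,0,0],[10,0,0,0,0,0,0],[10,0,0,0,0,0,0],[10,0,0,0,0,0,0]]' 10
python3 -m creep '[[10,0,0,0,0,0,0],[10,0,0,0,0,0,0],[10,0,0,0,0,0,0]]' 10
python3 - <<'E'
from h import *
s=r.get_state();t=s['tcp_pos'];H=np.array([.636,.324])
v=t[:2]-H;print(np.linalg.norm(v))
for k in range(1,9):
  a=np.radians(-10.5*k);q=H+R.from_euler('z',a).as_matrix()[:2,:2]@v;print(k,np.round((q-t[:2])/.025,2),np.round(q,3))
E
```

```text
time_s: 5.05
tcp_pos: [0.5862, 0.0887, 0.1986]
eef_rot: [-179.9, 0.1, -135.1]
contact_force: [0.2, -0.5, -0.3]
gripper_width: 0.04
gripper_force: 0.0
time_s: 5.3
tcp_pos: [0.5855, 0.0887, 0.1973]
eef_rot: [-180.0, 0.1, -135.0]
contact_force: [1.3, -1.8, 0.8]
gripper_width: 0.0196
gripper_force: 2.3
0.2406700331552722
1 [-1.68  0.53] [0.543 0.102]
2 [-3.24  1.35] [0.505 0.122]
3 [-4.62  2.44] [0.47 0.15]
4 [-5.78  3.77] [0.441 0.183]
5 [-6.68  5.28] [0.419 0.221]
6 [-7.28  6.94] [0.403 0.262]
7 [-7.58  8.68] [0.396 0.306]
8 [-7.55 10.44] [0.397 0.35 ]
```

```bash

python3 -m creep '[[10,-0.84,0.26,0,0,0,0],[10,-0.84,0.27,0,0,0,0],[10,-0.78,0.41,0,0,0,0],[10,-0.78,0.41,0,0,0,0],[10,-0.69,0.54,0,0,0,0],[10,-0.69,0.55,0,0,0,0],[10,-0.58,0.66,0,0,0,0],[10,-0.58,0.67,0,0,0,0]]' 
python3 -m creep '[[10,-0.45,0.75,0,0,0,0],[10,-0.45,0.76,0,0,0,0],[10,-0.3,0.83,0,0,0,0],[10,-0.3,0.83,0,0,0,0],[10,-0.15,0.87,0,0,0,0],[10,-0.15,0.87,0,0,0,0],[10,0,0,0,0,0,0],[10,0,0,0,0,0,0]]' 
python3 -m creep '[[60,0,0,0,0,0,0],[60,0,0,0,0,0,0],[60,0,0,0,0,0,0],[60,0,0,0.9,0,0,0],[60,0,0,0.9,0,0,0],[60,0,0,0.9,0,0,0],[60,0,0,0.9,0,0,0],[60,0,0,0.4,0,0,0]]' 
python3 - <<'E'
from h import *
S=capture('scene');save(S,'s1')
a=S['frame'][160:420,120:500,::-1]
cv2.imwrite('pics/s1c.png',cv2.resize(a,(800,547),interpolation=cv2.INTER_CUBIC))
print(r.get_state()['joints'])
E
```

```text
time_s: 5.97
tcp_pos: [0.4399, 0.1832, 0.1969]
eef_rot: [-180.0, 0.0, -135.1]
contact_force: [4.1, 0.8, -3.1]
gripper_width: 0.0195
gripper_force: 10.0
time_s: 6.63
tcp_pos: [0.3956, 0.3071, 0.197]
eef_rot: [180.0, 0.0, -134.9]
contact_force: [-1.5, 0.2, 3.3]
gripper_width: 0.0196
gripper_force: 10.0
time_s: 7.3
tcp_pos: [0.3968, 0.3056, 0.2996]
eef_rot: [180.0, 0.2, -135.1]
contact_force: [-0.3, -0.3, 1.4]
gripper_width: 0.0592
gripper_force: 0.0
[ 6.01779747e+01  1.30218549e+00 -1.39619198e+01  7.34337893e-02
 -7.44425533e+01 -1.05279515e+02]
```

View pics/s1c.png

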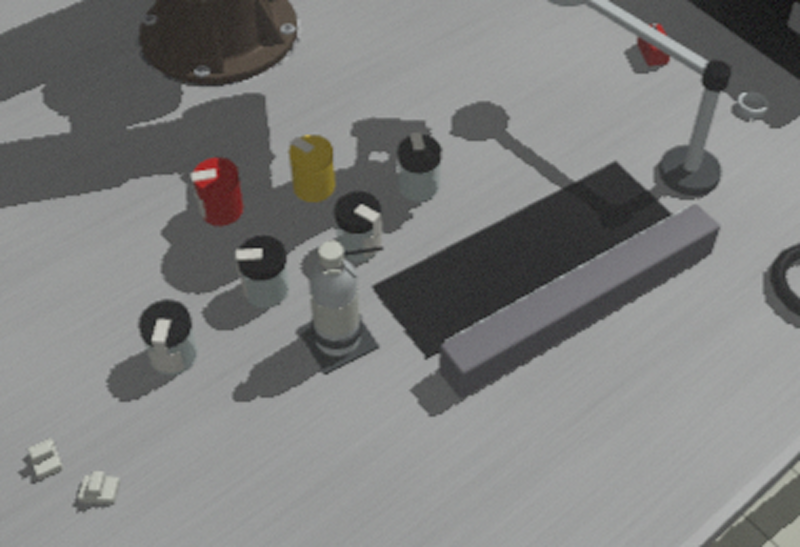

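The lamp arm now points to the robot (post at (718,70), head off the top); the four black-lid jars are unmoved. Now to the duster, measuring jars on the way.

```bash
cat >> h.py <<'E'
def circ(p,b,z,R_=.028):
    pass
def jars(p,tag=None):
    """lid centre from dark lid blob (top face z=.071) + strip direction"""
    f=p['frame'].astype(int);out=[]
    for d in outline_of(p,'jar0'):
        if d['conf']<.3: continue
        b=np.array(d['bbox']).astype(int);x0,y0=np.maximum(b[:2]-6,0);x1,y1=b[2]+6,b[3]+6
        c=f[y0:y1,x0:x1];m=d['region'][y0:y1,x0:x1]
        dark=((c.max(2)<50)&m).astype(np.uint8)
        if dark.sum()<80: continue
        n,l,st,_=cv2.connectedComponentsWithStats(dark);k=1+st[1:,4].argmax()
        pts=np.argwhere(l==k)[:,::-1]+[x0,y0]
        # fit: lid modelled as hull of circles at z=.071 and .055 ; search centre
        from scipy.optimize import minimize
        hull=cv2.convexHull(pts.astype(np.int32))
        t=np.linspace(0,2*np.pi,40)
        def model(c):
            q=[proj(p,[c[0]+.028*np.cos(a),c[1]+.028*np.sin(a),z]) for z in(.071,.056) for a in t]
            return cv2.convexHull(np.array(q,np.float32))
        def cen(h):
            M=cv2.moments(h.astype(np.float32));return np.array([M['m10'],M['m01']])/M['m00'],M['m00']
        ch,ah=cen(hull);w=pix2(p,*ch,.064)[:2]
        for _ in range(4):
            cm,am=cen(model(w));w=w+pix2(p,*ch,.064)[:2]-pix2(p,*cm,.064)[:2]
        # strip
        H,W=f.shape[:2];g=np.mgrid[b[1]-3:b[3]+3,b[0]-3:b[2]+3].reshape(2,-1)[::-1].T
        g=g[(g[:,0]>=0)&(g[:,0]<W)&(g[:,1]>=0)&(g[:,1]<H)]
        P=np.array([pix2(p,*q,.071)[:2] for q in g])-w
        col=f[g[:,1],g[:,0]];thr=max(90,0)
        k=(col.min(1)>thr)&(np.linalg.norm(P,axis=1)<.025)
        a=np.degrees(np.arctan2(*P[k].mean(0)[::-1])) if k.sum()>5 else None
        out.append((round(float(d['conf']),2),b.tolist(),np.round(w,4).tolist(),None if a is None else round(float(a),1),round(ah/am,2),int(k.sum())))
    for o in out: print(tag,*o)
    return out
E
python3 -m creep '[[0,0.31,-0.98,0,0,0,0],[0,0.31,-0.98,0,0,0,0],[0,0.31,-0.98,0,0,0,0],[0,0.31,-0.98,0,0,0,0],[0,0.31,-0.98,0,0,0,0],[0,0.31,-0.98,0,0,0,0],[0,0.31,-0.98,0,0,0,0],[0,0.31,-0.98,0,0,0,0]]'
python3 -m creep '[[0,0.31,-0.98,0,0,0,0],[0,0.31,-0.98,0,0,0,0],[0,0.31,-0.98,0,0,0,0],[0,0.31,-0.98,0,0,0,0]]'
python3 - <<'E'
from h import *
p=capture('wrist');save(p,'w3');jars(p,'mid');print(r.get_state()['tcp_pos'])
E
python3 -m creep '[[0,0.31,-0.98,0,0,0,0],[0,0.31,-0.98,0,0,0,0],[0,0.31,-0.98,0,0,0,0],[0,0.31,-0.98,0,0,0,0],[0,0.31,-0.98,0,0,0,0],[0,0.31,-0.98,0,0,0,0],[0,0.31,-0.98,0,0,0,0],[0,0.31,-0.98,0,0,0,0]]'
python3 - <<'E'
from h import *
p=capture('wrist');save(p,'w4');jars(p,'dust');print(r.get_state()['tcp_pos']);print(proj(p,[.5515,-.1845,.164]))
E
```

```text
time_s: 8.02
tcp_pos: [0.4575, 0.1079, 0.2958]
eef_rot: [180.0, -0.0, -135.1]
contact_force: [0.4, 0.2, -0.3]
gripper_width: 0.0119
gripper_force: 0.0
time_s: 8.35
tcp_pos: [0.4885, 0.0099, 0.2958]
eef_rot: [180.0, -0.0, -135.1]
contact_force: [0.1, 0.4, -0.3]
gripper_width: 0.0003
gripper_force: 0.0
[0.48873689 0.00869654 0.29546268]
time_s: 9.12
tcp_pos: [0.5506, -0.1854, 0.2957]
eef_rot: [180.0, -0.0, -135.1]
contact_force: [1.3, -0.2, 0.1]
gripper_width: 0.0006
gripper_force: 0.0
dust 0.85 [344, 43, 416, 117] [0.4708, -0.2173] 12.5 0.01 760
dust 0.77 [510, 220, 602, 291] [0.4336, 0.0124] 161.0 0.28 506
dust 0.63 [420, 163, 495, 228] [0.4594, -0.1113] -60.2 0.1 849
[ 0.55085283 -0.1867831   0.29492749]
[317.98324393 221.68997612]
```

View pics/w4.png

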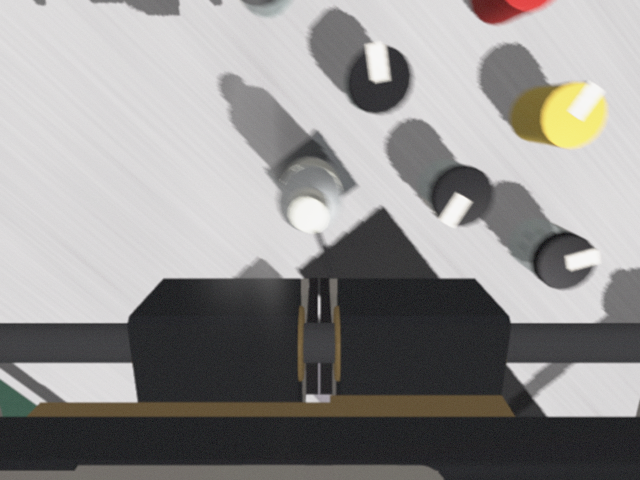

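The cap top is at about (308,212), a little off prediction; lids and seal strips of three jars show clearly at (379,78), (462,195), (566,260).

```bash
sed -i 's/c.max(2)<50/c.max(2)<75/; s/(90,0)/(130,0)/' h.py
python3 - <<'E'
from h import *
p=capture('wrist');f=p['frame'];print(f[90,380],f[180,462],f[62,377],f[210,458],f[40,350],f[205,305])
print(pix2(p,308,213,.164),r.get_state()['tcp_pos'])
jars(p,'dust')
E
```

```text
[52 50 52] [61 59 63] [246 246 244] [246 246 245] [114 114 115] [241 240 234]
[ 0.55190437 -0.19544968  0.164     ] [ 0.55043759 -0.18554053  0.29505116]
dust 0.98 [511, 222, 605, 292] [0.4298, 0.0214] 121.4 0.55 314
dust 0.82 [419, 164, 499, 229] [0.4568, -0.0912] 32.1 0.75 424
dust 0.6 [348, 42, 417, 116] [0.4442, -0.215] -128.7 0.9 594
```

```bash

python3 -m creep '[[0,0.06,-0.18,-1,0,0,0],[0,0,0,-1,0,0,0],[0,0,0,-1,0,0,0],[0,0,0,-1,0,0,0],[0,0,0,-0.6,0,0,0],[0,0,0,0,0,0,0]]'
python3 -m creep '[[0,0,0,-0.4,0,0,0],[0,0,0,-0.2,0,0,0],[0,0,0,0,0,0,0]]'
python3 -m creep '[[0,0,0,-0.12,0,0,0],[0,0,0,-0.08,0,0,0],[0,0,0,0,0,0,0],[0,0,0,0,0,0,0]]'
```

```text
time_s: 9.82
tcp_pos: [0.5498, -0.1873, 0.1779]
eef_rot: [179.7, -0.2, -135.0]
contact_force: [-0.4, -0.1, -1.3]
gripper_width: 0.0001
gripper_force: 0.0
time_s: 10.07
tcp_pos: [0.5521, -0.1884, 0.1663]
eef_rot: [180.0, 0.0, -135.0]
contact_force: [-0.0, -0.3, 0.6]
gripper_width: 0.0004
gripper_force: 0.0
time_s: 10.4
tcp_pos: [0.5529, -0.1889, 0.1623]
eef_rot: [-179.9, 0.1, -135.0]
contact_force: [-0.2, 0.8, 2.7]
gripper_width: 0.0007
gripper_force: 1.3
```

```bash

python3 -m creep '[[0,0,0,-0.08,0,0,0],[0,0,0,-0.08,0,0,0],[0,0,0,0,0,0,0],[0,0,0,0,0,0,0]]'
python3 -m creep '[[0,0,0,-0.06,0,0,0],[0,0,0,-0.06,0,0,0],[0,0,0,0,0,0,0],[0,0,0,0,0,0,0]]'
```

```text
time_s: 10.73
tcp_pos: [0.5529, -0.1889, 0.1583]
eef_rot: [-179.9, 0.1, -135.0]
contact_force: [0.7, 1.6, 5.9]
gripper_width: 0.0002
gripper_force: 3.3
time_s: 11.07
tcp_pos: [0.5533, -0.1891, 0.158]
eef_rot: [-179.8, 0.1, -135.0]
contact_force: [-6.4, 5.8, 25.0]
gripper_width: 0.0004
gripper_force: 12.2
```

```bash

python3 -m creep '[[0,0,0,0.2,0,0,0],[0,0,0,0.6,0,0,0],[0,0,0,0.8,0,0,0],[40,0,0,0.8,0,0,0],[80,0,0,0.8,0,0,0],[85,0,0,0.8,0,0,0]]'
python3 -m creep '[[85,-0.55,-0.14,0,0,0,-3.5],[85,-0.55,-0.14,0,0,0,-3.5],[85,-0.55,-0.14,0,0,0,-3.5],[85,-0.55,-0.14,0,0,0,-3.5],[85,-0.55,-0.14,0,0,0,-3.5],[85,-0.55,-0.14,0,0,0,-3.5],[85,-0.55,-0.14,0,0,0,-3.5],[85,-0.55,-0.14,0,0,0,-3.5]]'
python3 - <<'E'
from h import *
p=capture('wrist');save(p,'w5');jars(p,'C');print(r.get_state()['tcp_pos'],r.get_state()['joints'])
print('duster?',[(d['conf'],d['bbox']) for d in search_frame(p,'duster_top')])
S=capture('scene');jars(S,'S');S=capture('side');jars(S,'D')
E
```

```text
time_s: 11.57
tcp_pos: [0.5516, -0.1889, 0.2549]
eef_rot: [179.9, -0.0, -135.1]
contact_force: [0.0, -0.5, 0.1]
gripper_width: 0.0154
gripper_force: 0.0
time_s: 12.23
tcp_pos: [0.441, -0.217, 0.2539]
eef_rot: [180.0, -0.1, -163.2]
contact_force: [-0.0, -0.1, 0.3]
gripper_width: 0.0682
gripper_force: 0.0
C 0.91 [121, 131, 210, 205] [0.4504, -0.3476] -37.5 0.82 536
C 0.9 [410, 219, 492, 297] [0.4557, -0.0888] 20.7 0.84 424
C 0.59 [285, 164, 357, 243] [0.4415, -0.2154] -122.6 0.87 631
[ 0.44025438 -0.21714143  0.25433799] [-3.27067782e+00  1.90488928e+00 -1.92916018e+01 -2.11464822e-02
 -6.88461871e+01 -6.99403387e+01]
duster? [(0.56, [289.6, 371.5, 330.4, 404.8])]
S 0.97 [278, 252, 301, 281] [0.4597, -0.0864] 23.0 0.82 45
S 0.91 [185, 303, 213, 336] [0.4555, -0.3469] -41.6 0.87 57
S 0.79 [309, 219, 330, 255] [0.4323, 0.032] 147.5 0.79 33
S 0.75 [297, 237, 462, 348] [0.6668, 0.0207] 4.5 20.31 6
S 0.69 [232, 272, 254, 308] [0.4456, -0.2143] -136.6 0.81 49
D 0.92 [363, 196, 383, 221] [0.456, -0.3482] -36.7 0.73 21
D 0.7 [328, 235, 350, 268] [0.4593, -0.0869] 8.4 0.75 32
D 0.65 [350, 215, 368, 247] [0.4472, -0.2132] -119.8 0.7 25
D 0.58 [321, 263, 344, 297] [0.4339, 0.0322] 156.2 0.75 38
```

View pics/w5.png

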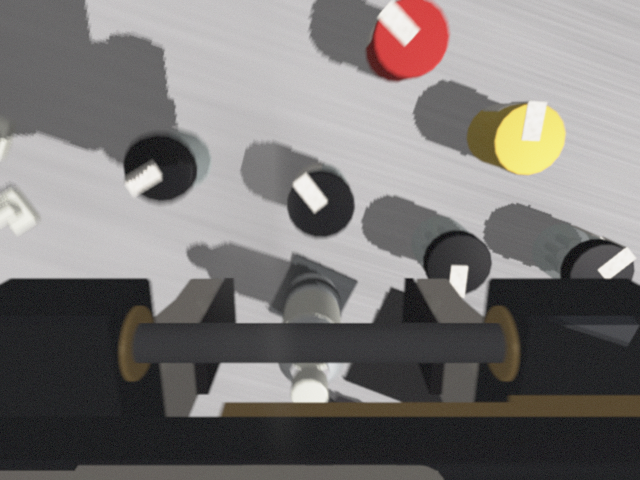

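Jar C's lid is at (321,203) with strip to the upper left; the duster is at (310,390), B at (457,262), D at (160,168). Refine strip angles by PCA.

```bash
python3 - <<'E'
s=open('h.py').read()
s=s.replace("        out.append((","""        if k.sum()>5:
            Q=P[k];e=np.linalg.eigh(np.cov(Q.T))[1][:,1];e=e*np.sign(e@Q.mean(0));a=np.degrees(np.arctan2(e[1],e[0]))
        out.append((""").replace("axis=1)<.025","axis=1)<.026")
open('h.py','w').write(s)
from h import *
p=capture('wrist');jars(p,'C')
S=capture('scene');jars(S,'S')
E
```

```text
C 0.97 [121, 129, 214, 203] [0.4531, -0.3477] -40.6 0.91 513
C 0.73 [285, 162, 354, 239] [0.4432, -0.2151] -124.9 0.91 609
C 0.72 [532, 224, 635, 281] [0.4226, 0.021] 37.4 0.47 569
C 0.56 [411, 217, 492, 286] [0.4552, -0.0888] -11.5 0.8 259
S 0.94 [307, 223, 328, 253] [0.4322, 0.032] 154.1 0.8 34
S 0.82 [279, 251, 299, 282] [0.4597, -0.0867] 12.1 0.81 46
S 0.66 [233, 272, 256, 303] [0.4459, -0.214] -122.9 0.79 51
S 0.58 [182, 302, 215, 337] [0.4554, -0.3471] -41.6 0.87 55
```

```bash

python3 -m creep '[[87.6,0.15,0.09,-1,0,0,0],[87.6,0,0,-1,0,0,0],[87.6,0,0,-1,0,0,0],[87.6,0,0,-1,0,0,0],[87.6,0,0,-1,0,0,0],[87.6,0,0,-1,0,0,0],[87.6,0,0,-1,0,0,0],[87.6,0,0,-1,0,0,0]]' 25
python3 -m creep '[[87.6,0,0,-0.5,0,0,0],[87.6,0,0,0,0,0,0],[40,0,0,0,0,0,0],[40,0,0,0,0,0,0],[40,0,0,0,0,0,0],[40,0,0,0,0,0,0],[40,0,0,0,0,0,0],[40,0,0,0,0,0,0]]' 25
```

```text
time_s: 13.45
tcp_pos: [0.4462, -0.2146, 0.0535]
eef_rot: [-180.0, 0.0, -163.0]
contact_force: [0.6, 0.3, -0.2]
gripper_width: 0.0876
gripper_force: 0.0
time_s: 14.12
tcp_pos: [0.4464, -0.2146, 0.0428]
eef_rot: [-180.0, 0.1, -163.0]
contact_force: [0.2, 1.6, 3.9]
gripper_width: 0.0555
gripper_force: 25.0
```

```bash

python3 -m creep '[[40,0,0,0.5,0,0,0],[40,0,0,1,0,0,0],[40,0,0,1,0,0,0],[40,0,0,1,0,0,0],[40,0,0,1,0,0,0],[40,0,0,1,0,0,0],[40,0,0,1,0,0,0],[40,0,0,0.3,0,0,0]]' 25
python3 -m creep '[[40,0.367,0.765,0,0,0,6.94],[40,0.367,0.765,0,0,0,6.94],[40,0.367,0.765,0,0,0,6.94],[40,0.367,0.765,0,0,0,6.94],[40,0.367,0.765,0,0,0,6.94],[40,0.367,0.765,0,0,0,6.94],[40,0.367,0.765,0,0,0,6.94],[40,0.367,0.765,0,0,0,6.94]]' 25
python3 -m creep '[[40,0.367,0.765,0,0,0,6.94],[40,0.367,0.765,0,0,0,6.94],[40,0.367,0.765,0,0,0,6.94],[40,0.367,0.765,0,0,0,6.94],[40,0.367,0.765,0,0,0,6.94],[40,0.367,0.765,0,0,0,6.94],[40,0.367,0.765,0,0,0,6.94],[40,0.367,0.765,0,0,0,6.94]]' 25
python3 -m creep '[[40,0.367,0.765,0,0,0,6.94],[40,0,0,0,0,0,0],[40,0,0,0,0,0,0]]' 25
python3 - <<'E'
from h import *
p=capture('wrist');save(p,'w6');print(r.get_state()['joints'])
E
```

```text
time_s: 14.78
tcp_pos: [0.4474, -0.215, 0.216]
eef_rot: [-179.8, 0.3, -163.0]
contact_force: [1.2, -0.5, -1.2]
gripper_width: 0.0555
gripper_force: 25.0
time_s: 15.45
tcp_pos: [0.5191, -0.0606, 0.2112]
eef_rot: [179.9, -0.0, -107.2]
contact_force: [0.0, -0.2, -2.6]
gripper_width: 0.0556
gripper_force: 25.0
time_s: 16.12
tcp_pos: [0.5925, 0.0923, 0.211]
eef_rot: [179.9, 0.0, -51.7]
contact_force: [0.7, -1.0, -1.7]
gripper_width: 0.0553
gripper_force: 25.0
time_s: 16.37
tcp_pos: [0.6016, 0.1113, 0.2106]
eef_rot: [179.9, 0.1, -45.0]
contact_force: [-1.7, -0.7, -1.5]
gripper_width: 0.0553
gripper_force: 25.0
[ 2.86899013e+01  1.52862410e+01 -8.92961384e+00 -2.49297716e-02
 -6.58975819e+01  1.61936648e+01]
```

View pics/w6.png

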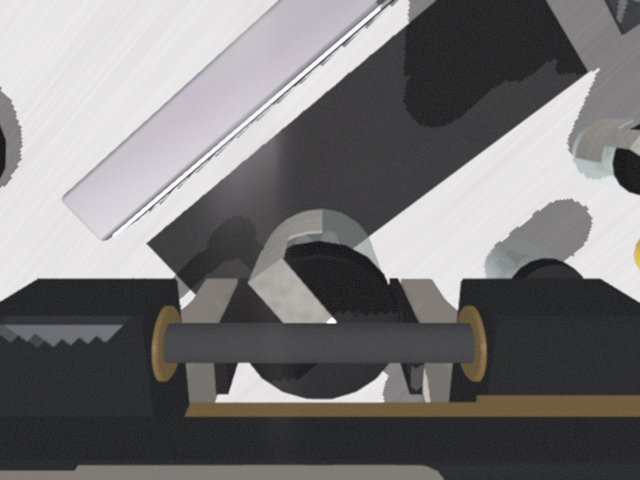

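Strip points at the bar (about perpendicular to its edge), jar hangs upright; lower and release.

```bash

python3 -m creep '[[40,0,0,-1,0,0,0],[40,0,0,-1,0,0,0],[40,0,0,-1,0,0,0],[40,0,0,-1,0,0,0],[40,0,0,-1,0,0,0],[40,0,0,-0.8,0,0,0],[40,0,0,-0.5,0,0,0],[40,0,0,0,0,0,0]]' 25
python3 -m creep '[[40,0,0,-0.24,0,0,0],[40,0,0,0,0,0,0],[40,0,0,0,0,0,0],[75,0,0,0,0,0,0],[75,0,0,0,0,0,0],[75,0,0,0,0,0,0],[75,0,0,0,0,0,0]]' 25
python3 -m creep '[[75,0,0,0.8,0,0,0],[75,0,0,1,0,0,0],[75,0,0,1,0,0,0],[75,0,0,1,0,0,0],[75,0,0,1,0,0,0],[75,0,0,1,0,0,0],[85,0,0,1,0,0,0],[85,0,0,1,0,0,0]]' 25
python3 - <<'E'
from h import *
p=capture('wrist');save(p,'w7');jars(p,'w');S=capture('scene');jars(S,'S');print(r.get_state()['joints'])
E
```

```text
time_s: 17.08
tcp_pos: [0.5994, 0.1087, 0.0513]
eef_rot: [179.7, 0.1, -45.2]
contact_force: [-0.7, -0.4, -2.3]
gripper_width: 0.0553
gripper_force: 25.0
time_s: 17.67
tcp_pos: [0.6024, 0.1107, 0.0493]
eef_rot: [-179.9, -0.0, -45.1]
contact_force: [0.1, -0.5, -0.5]
gripper_width: 0.0734
gripper_force: 0.0
time_s: 18.33
tcp_pos: [0.6018, 0.1105, 0.2453]
eef_rot: [-180.0, -0.0, -45.1]
contact_force: [0.3, -0.2, -0.4]
gripper_width: 0.0826
gripper_force: 0.0
w 0.77 [284, 155, 353, 237] [0.6017, 0.1083] -8.3 0.96 685
w 0.57 [470, 229, 564, 310] [0.4337, 0.0314] None 0.72 0
w 0.56 [551, 118, 640, 195] [0.4558, -0.0743] -50.0 0.36 1135
S 0.62 [374, 247, 396, 280] [0.601, 0.1107] -8.3 0.92 47
S 0.62 [184, 302, 213, 336] [0.4548, -0.3461] -43.4 0.88 63
S 0.61 [308, 224, 332, 255] [0.4322, 0.0327] 154.1 0.76 34
S 0.58 [280, 249, 299, 282] [0.4601, -0.0861] None 0.8 0
[ 2.86721404e+01  1.40002540e+01 -6.18511527e+00 -1.29749514e-02
 -6.96961147e+01  1.62636138e+01]
```

View pics/w7.png

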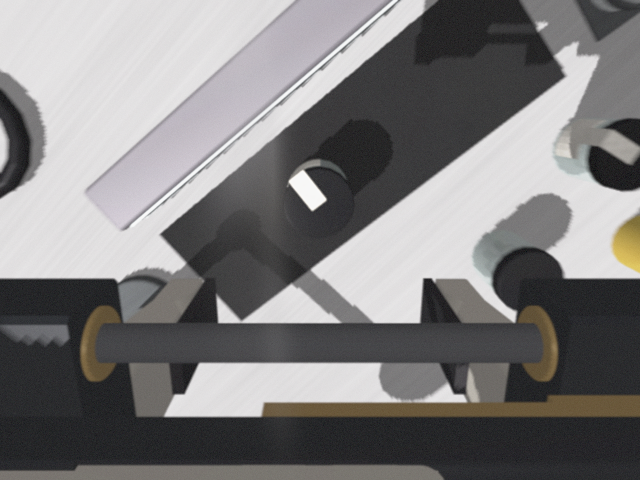

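The jar C stands on the mat at (320,205), strip facing the bar. Check mat geometry from the corners (243,320), (163,233), (565,75), and bar edge.

```bash

python3 - <<'E'
from h import *
p=capture('wrist')
A,B,C=[pix2(p,*q,.003)[:2] for q in((243,320),(163,233),(565,75))]
print(A,B,C,'near edge ang',np.degrees(np.arctan2(*(A-C)[::-1]))-90,np.linalg.norm(A-C),np.linalg.norm(A-B),'centre',(B+C)/2)
a,b=[pix2(p,*q,.055)[:2] for q in((123,229),(400,0))];print(a,b,np.degrees(np.arctan2(*(a-b)[::-1]))-90)
y=(A-C)/np.linalg.norm(A-C);x=np.array([y[1],-y[0]]);M=(B+C)/2
w=np.array([.6015,.1095])-M;print('jar C in reader',w@x,w@y,'bar x',(a-M)@x,(b-M)@x)
E
```

```text
[0.56049151 0.26224235] [0.6783977  0.24787223] [ 0.52058038 -0.11412893] near edge ang -6.053131546980509 0.378481487748056 0.11877866742022279 centre [0.59948904 0.06687165]
[0.70122891 0.24421663] [ 0.66527341 -0.03761799] -7.270325626846443
jar C in reader -0.00249544316259405 0.04260273100299096 bar x 0.08247147120046118 0.07643609058105974
```

```bash

python3 -m creep '[[87,-0.71,-0.985,0,0,0,-3.75],[87,-0.71,-0.985,0,0,0,-3.75],[87,-0.71,-0.985,0,0,0,-3.75],[87,-0.71,-0.985,0,0,0,-3.75],[87,-0.71,-0.985,0,0,0,-3.75],[87,-0.71,-0.985,0,0,0,-3.75],[87,-0.71,-0.985,0,0,0,-3.75],[87,-0.71,-0.985,0,0,0,-3.75]]'
python3 - <<'E'
from h import *
p=capture('wrist');save(p,'w8');jars(p,'w');S=capture('scene');jars(S,'S');print(r.get_state()['tcp_pos'])
E
```

```text
time_s: 19.25
tcp_pos: [0.4582, -0.0875, 0.2424]
eef_rot: [179.9, 0.0, -75.2]
contact_force: [0.5, -0.3, -0.2]
gripper_width: 0.0872
gripper_force: 0.0
w 0.95 [281, 161, 355, 241] [0.456, -0.0913] 21.5 0.8 782
w 0.74 [284, 286, 344, 374] [0.4342, 0.0082] 12.0 0.17 130
S 0.92 [280, 249, 301, 283] [0.4598, -0.0864] 14.8 0.82 47
S 0.91 [373, 248, 396, 280] [0.6064, 0.0993] 6.3 1.16 52
S 0.65 [310, 222, 333, 256] [0.4323, 0.0321] 154.1 0.79 34
S 0.6 [184, 303, 214, 339] [0.4548, -0.3471] None 0.9 0
[ 0.45928283 -0.08705228  0.24295501]
```

View pics/w8.png

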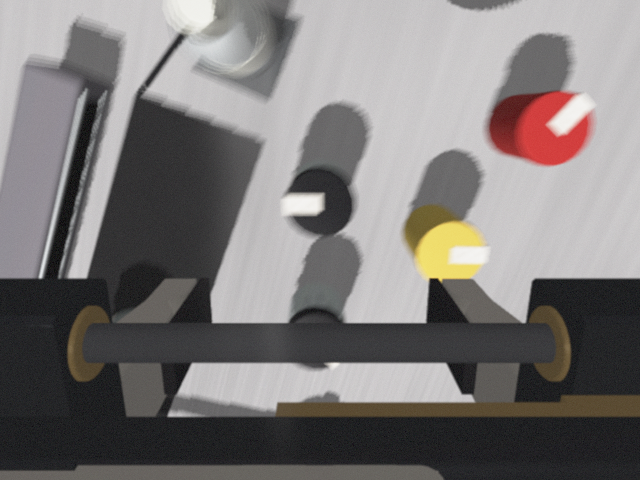

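B's lid is at (320,202), strip left (label about 19°); yellow at (450,252) leaves room for the finger. Grip it.

```bash

python3 -m creep '[[87.6,0,0,-1,0,0,0],[87.6,0,0,-1,0,0,0],[87.6,0,0,-1,0,0,0],[87.6,0,0,-1,0,0,0],[87.6,0,0,-1,0,0,0],[87.6,0,0,-1,0,0,0],[87.6,0,0,-1,0,0,0],[87.6,0,0,-1,0,0,0]]' 25
python3 -m creep '[[87.6,0,0,0,0,0,0],[40,0,0,0,0,0,0],[40,0,0,0,0,0,0],[40,0,0,0,0,0,0],[40,0,0,0,0,0,0],[40,0,0,0,0,0,0],[40,0,0,0,0,0,0]]' 25
python3 -m creep '[[40,0,0,0.5,0,0,0],[40,0,0,1,0,0,0],[40,0,0,1,0,0,0],[40,0,0,1,0,0,0],[40,0,0,0.5,0,0,0]]' 25
```

```text
time_s: 20.12
tcp_pos: [0.4602, -0.0858, 0.0418]
eef_rot: [180.0, 0.0, -75.0]
contact_force: [0.9, -1.1, -0.2]
gripper_width: 0.0876
gripper_force: 0.0
time_s: 20.7
tcp_pos: [0.4604, -0.0864, 0.0444]
eef_rot: [-179.9, -0.0, -75.1]
contact_force: [-0.7, 0.5, 4.9]
gripper_width: 0.0555
gripper_force: 25.0
time_s: 21.12
tcp_pos: [0.4609, -0.0865, 0.1466]
eef_rot: [-179.8, -0.0, -75.1]
contact_force: [0.6, -0.2, -2.6]
gripper_width: 0.0553
gripper_force: 25.0
```

```bash

python3 -m creep '[[40,0.89,0.752,0,0,0,-4.17],[40,0.89,0.752,0,0,0,-4.17],[40,0.89,0.752,0,0,0,-4.17],[40,0.89,0.752,0,0,0,-4.17],[40,0.89,0.752,0,0,0,-4.17],[40,0.89,0.752,0,0,0,-4.17],[40,0,0,0,0,0,0]]' 25
python3 -m creep '[[40,0,0,-1,0,0,0],[40,0,0,-1,0,0,0],[40,0,0,-1,0,0,0],[40,0,0,-0.5,0,0,0],[40,0,0,0,0,0,0],[40,0,0,0,0,0,0]]' 25
```

```text
time_s: 21.7
tcp_pos: [0.597, 0.0292, 0.1432]
eef_rot: [-179.9, 0.0, -100.2]
contact_force: [1.2, -0.6, -0.8]
gripper_width: 0.0553
gripper_force: 25.0
time_s: 22.2
tcp_pos: [0.5929, 0.026, 0.0557]
eef_rot: [179.9, -0.1, -100.1]
contact_force: [0.3, -0.3, -2.4]
gripper_width: 0.0553
gripper_force: 25.0
```

```bash

python3 -m creep '[[40,0,0,-0.36,0,0,0],[40,0,0,0,0,0,0],[40,0,0,0,0,0,0],[75,0,0,0,0,0,0],[75,0,0,0,0,0,0],[75,0,0,0,0,0,0],[75,0,0,0,0,0,0]]' 25
python3 -m creep '[[75,0,0,0.8,0,0,0],[75,0,0,1,0,0,0],[75,0,0,1,0,0,0],[75,0,0,1,0,0,0],[75,0,0,1,0,0,0],[75,0,0,1,0,0,0],[85,0,0,1,0,0,0],[85,0,0,1,0,0,0]]' 25
python3 - <<'E'
from h import *
p=capture('wrist');jars(p,'w')
E
python3 -m creep '[[87,-0.367,-0.995,0,0,0,-2.07],[87,-0.367,-0.995,0,0,0,-2.07],[87,-0.367,-0.995,0,0,0,-2.07],[87,-0.367,-0.995,0,0,0,-2.07],[87,-0.367,-0.995,0,0,0,-2.07],[87,-0.367,-0.995,0,0,0,-2.07],[87,-0.367,-0.995,0,0,0,-2.07],[87,-0.367,-0.995,0,0,0,-2.07]]'
python3 -m creep '[[87,-0.367,-0.995,0,0,0,-2.07],[87,-0.367,-0.995,0,0,0,-2.07],[87,-0.367,-0.995,0,0,0,-2.07],[87,-0.367,-0.995,0,0,0,-2.07],[87,-0.367,-0.995,0,0,0,-2.07],[87,-0.367,-0.995,0,0,0,-2.07],[87,-0.367,-0.995,0,0,0,-2.07]]'
python3 - <<'E'
from h import *
p=capture('wrist');save(p,'w9');jars(p,'w');S=capture('scene');jars(S,'S');print(r.get_state()['tcp_pos'])
E
```

```text
time_s: 22.78
tcp_pos: [0.5937, 0.0264, 0.0475]
eef_rot: [-180.0, 0.0, -100.1]
contact_force: [-0.2, 0.8, -0.5]
gripper_width: 0.0736
gripper_force: 0.0
time_s: 23.45
tcp_pos: [0.5932, 0.0262, 0.2436]
eef_rot: [-180.0, 0.0, -100.1]
contact_force: [1.1, 0.3, -0.7]
gripper_width: 0.0826
gripper_force: 0.0
w 0.97 [462, 138, 565, 216] [0.4298, 0.0318] 151.8 0.88 642
w 0.73 [280, 163, 356, 244] [0.5927, 0.0268] -10.6 0.96 664
w 0.59 [288, 247, 357, 324] [0.5987, 0.0981] -30.9 0.47 431
time_s: 24.22
tcp_pos: [0.5193, -0.1738, 0.2419]
eef_rot: [180.0, 0.0, -116.7]
contact_force: [0.8, -0.3, -0.3]
gripper_width: 0.0869
gripper_force: 0.0
time_s: 24.8
tcp_pos: [0.455, -0.3479, 0.2418]
eef_rot: [180.0, 0.0, -131.2]
contact_force: [0.9, -0.2, -0.1]
gripper_width: 0.0868
gripper_force: 0.0
w 0.76 [522, 184, 627, 264] [0.3227, -0.2207] -16.4 0.43 360
w 0.63 [282, 160, 355, 237] [0.4507, -0.3522] -47.4 0.89 668
S 0.94 [370, 246, 396, 281] [0.6108, 0.095] -10.6 1.42 51
S 0.87 [184, 300, 215, 336] [0.4555, -0.3464] -44.6 0.84 67
S 0.83 [349, 260, 369, 289] [0.5918, 0.028] -11.3 0.82 52
S 0.78 [309, 221, 332, 255] [0.4322, 0.0327] 154.1 0.76 34
[ 0.45527864 -0.34723107  0.2415564 ]
```

View pics/w9.png

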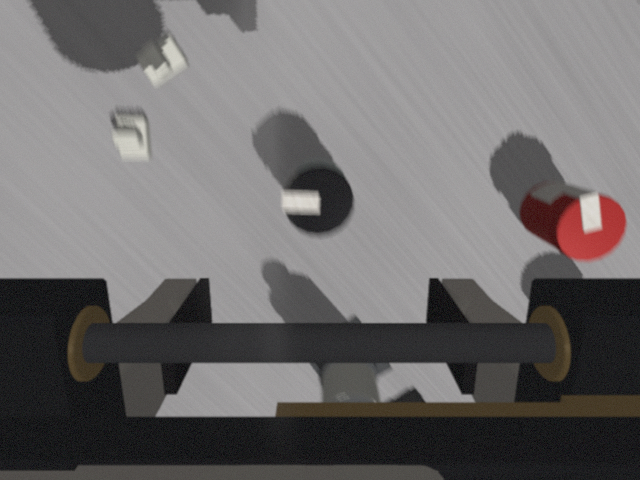

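D's lid at (320,200), strip left: label ≈ -43°. Grip and lift high (past the duster).

```bash

python3 -m creep '[[87.6,0,0,-1,0,0,0],[87.6,0,0,-1,0,0,0],[87.6,0,0,-1,0,0,0],[87.6,0,0,-1,0,0,0],[87.6,0,0,-1,0,0,0],[87.6,0,0,-1,0,0,0],[87.6,0,0,-1,0,0,0],[87.6,0,0,-0.95,0,0,0]]' 25
python3 -m creep '[[87.6,0,0,0,0,0,0],[40,0,0,0,0,0,0],[40,0,0,0,0,0,0],[40,0,0,0,0,0,0],[40,0,0,0,0,0,0],[40,0,0,0,0,0,0],[40,0,0,0,0,0,0]]' 25
python3 -m creep '[[40,0,0,0.5,0,0,0],[40,0,0,1,0,0,0],[40,0,0,1,0,0,0],[40,0,0,1,0,0,0],[40,0,0,1,0,0,0],[40,0,0,1,0,0,0],[40,0,0,1,0,0,0],[40,0,0,0.5,0,0,0]]' 25
```

```text
time_s: 25.67
tcp_pos: [0.4562, -0.3457, 0.0422]
eef_rot: [-180.0, 0.0, -131.0]
contact_force: [0.5, -0.3, -0.1]
gripper_width: 0.0872
gripper_force: 0.0
time_s: 26.25
tcp_pos: [0.4563, -0.347, 0.0443]
eef_rot: [-179.9, 0.0, -131.1]
contact_force: [-0.9, 1.4, 4.7]
gripper_width: 0.0552
gripper_force: 25.0
time_s: 26.92
tcp_pos: [0.4565, -0.3473, 0.2219]
eef_rot: [-179.8, 0.1, -131.1]
contact_force: [1.1, -0.4, -1.4]
gripper_width: 0.0555
gripper_force: 25.0
```

```bash

python3 -m creep '[[40,0,0.97,0,0,0,6],[40,0,0.97,0,0,0,6],[40,0,0.97,0,0,0,6],[40,0,0.97,0,0,0,6],[40,0,0.97,0,0,0,6],[40,0,0.97,0,0,0,6]]' 25
python3 -m creep '[[40,0.858,0.963,0,0,0,0],[40,0.858,0.963,0,0,0,0],[40,0.858,0.963,0,0,0,0],[40,0.858,0.963,0,0,0,0],[40,0.858,0.963,0,0,0,0],[40,0.858,0.963,0,0,0,0],[40,0,0,0,0,0,0]]' 25
python3 -m creep '[[40,0,0,-1,0,0,0],[40,0,0,-1,0,0,0],[40,0,0,-1,0,0,0],[40,0,0,-1,0,0,0],[40,0,0,-1,0,0,0],[40,0,0,-1,0,0,0],[40,0,0,-0.5,0,0,0],[40,0,0,0,0,0,0]]' 25
```

```text
time_s: 27.42
tcp_pos: [0.4553, -0.2002, 0.2183]
eef_rot: [180.0, 0.0, -94.9]
contact_force: [0.1, 0.6, -1.1]
gripper_width: 0.0553
gripper_force: 25.0
time_s: 28.0
tcp_pos: [0.5876, -0.0533, 0.2177]
eef_rot: [-180.0, 0.0, -95.0]
contact_force: [0.8, 0.0, -2.9]
gripper_width: 0.0556
gripper_force: 25.0
time_s: 28.67
tcp_pos: [0.5819, -0.0573, 0.0524]
eef_rot: [179.7, -0.1, -95.2]
contact_force: [-1.2, 0.3, -2.3]
gripper_width: 0.0556
gripper_force: 25.0
```

```bash

python3 -m creep '[[40,0,0,-0.22,0,0,0],[40,0,0,0,0,0,0],[40,0,0,0,0,0,0],[75,0,0,0,0,0,0],[75,0,0,0,0,0,0],[75,0,0,0,0,0,0],[75,0,0,0,0,0,0]]' 25
python3 -m creep '[[75,0,0,0.8,0,0,0],[75,0,0,1,0,0,0],[75,0,0,1,0,0,0],[75,0,0,1,0,0,0],[75,0,0,1,0,0,0],[75,0,0,1,0,0,0],[85,0,0,1,0,0,0],[85,0,0,1,0,0,0]]' 25
python3 - <<'E'
from h import *
p=capture('wrist');jars(p,'w')
E
python3 -m creep '[[87,-0.765,0.445,0,0,0,-2.9],[87,-0.765,0.445,0,0,0,-2.9],[87,-0.765,0.445,0,0,0,-2.9],[87,-0.765,0.445,0,0,0,-2.9],[87,-0.765,0.445,0,0,0,-2.9],[87,-0.765,0.445,0,0,0,-2.9],[87,-0.765,0.445,0,0,0,-2.9],[87,-0.765,0.445,0,0,0,-2.9]]'
python3 - <<'E'
from h import *
p=capture('wrist');save(p,'w10');jars(p,'w');S=capture('scene');jars(S,'S');print(r.get_state()['tcp_pos'])
E
```

```text
time_s: 29.25
tcp_pos: [0.585, -0.0568, 0.0511]
eef_rot: [-179.9, 0.0, -95.1]
contact_force: [-0.1, -0.2, 0.2]
gripper_width: 0.0732
gripper_force: 0.0
time_s: 29.92
tcp_pos: [0.5844, -0.0569, 0.247]
eef_rot: [-180.0, 0.0, -95.1]
contact_force: [0.3, -0.8, -1.1]
gripper_width: 0.0819
gripper_force: 0.0
w 0.96 [280, 160, 350, 239] [0.5838, -0.0579] -6.8 0.96 642
w 0.91 [449, 236, 541, 324] [0.4301, 0.0286] 68.8 0.7 193
w 0.71 [161, 118, 384, 421] [0.5827, -0.0398] 19.8 5.81 397
w 0.64 [280, 364, 344, 406] [0.5988, 0.1026] -30.9 0.38 406
time_s: 30.68
tcp_pos: [0.4304, 0.0324, 0.2451]
eef_rot: [180.0, 0.0, -118.5]
contact_force: [0.0, 0.3, -0.2]
gripper_width: 0.0867
gripper_force: 0.0
w 0.91 [176, 309, 231, 398] [0.6031, 0.1256] 38.0 0.35 132
w 0.83 [52, 156, 154, 231] [0.5809, -0.0585] -7.7 0.96 594
w 0.7 [110, 238, 201, 315] [0.5828, 0.0142] -37.0 0.61 288
w 0.67 [278, 163, 355, 242] [0.4273, 0.0323] 152.2 0.85 630
S 0.96 [373, 247, 396, 280] [0.6077, 0.0984] -9.0 1.27 49
S 0.86 [309, 223, 330, 253] [0.4326, 0.0323] 154.1 0.78 34
S 0.73 [348, 260, 369, 290] [0.5971, 0.0187] -9.5 1.13 55
S 0.73 [318, 275, 344, 306] [0.5927, -0.0675] -6.1 1.36 61
[0.43139265 0.03243617 0.24563533]
```

View pics/w10.png

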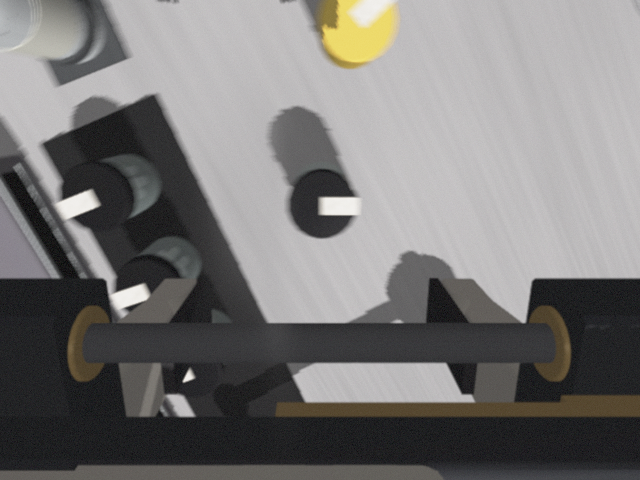

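A's lid at (321,204), strip right: label ≈152°. Grip it, turn +202° on the way to the last slot.

```bash

python3 -m creep '[[87.6,0.05,0,-1,0,0,0],[87.6,0,0,-1,0,0,0],[87.6,0,0,-1,0,0,0],[87.6,0,0,-1,0,0,0],[87.6,0,0,-1,0,0,0],[87.6,0,0,-1,0,0,0],[87.6,0,0,-1,0,0,0],[87.6,0,0,-1,0,0,0]]' 25
python3 -m creep '[[87.6,0,0,-0.1,0,0,0],[40,0,0,0,0,0,0],[40,0,0,0,0,0,0],[40,0,0,0,0,0,0],[40,0,0,0,0,0,0],[40,0,0,0,0,0,0],[40,0,0,0,0,0,0]]' 25
python3 -m creep '[[40,0,0,0.5,0,0,0],[40,0,0,1,0,0,0],[40,0,0,1,0,0,0],[40,0,0,1,0,0,0],[40,0,0,0.7,0,0,0]]' 25
python3 -m creep '[[40,0,0,0,0,0,7.15],[40,0,0,0,0,0,7.15],[40,0,0,0,0,0,7.15],[40,0,0,0,0,0,7.15],[40,0,0,0,0,0,7.15],[40,0,0,0,0,0,7.15],[40,0,0,0,0,0,7.15],[40,0,0,0,0,0,7.15]]'
python3 -m creep '[[40,0,0,0,0,0,7.15],[40,0,0,0,0,0,7.15],[40,0,0,0,0,0,7.15],[40,0,0,0,0,0,7.15],[40,0,0,0,0,0,7.15],[40,0,0,0,0,0,7.15],[40,0,0,0,0,0,7.15],[40,0,0,0,0,0,7.15]]'
```

```text
time_s: 31.55
tcp_pos: [0.4334, 0.0318, 0.044]
eef_rot: [-180.0, 0.0, -118.3]
contact_force: [0.0, 0.0, -0.4]
gripper_width: 0.0875
gripper_force: 0.0
time_s: 32.13
tcp_pos: [0.4333, 0.0325, 0.0437]
eef_rot: [-179.9, 0.1, -118.3]
contact_force: [-1.5, 0.4, 5.2]
gripper_width: 0.0554
gripper_force: 25.0
time_s: 32.55
tcp_pos: [0.4332, 0.0324, 0.1503]
eef_rot: [-179.9, 0.1, -118.3]
contact_force: [0.6, -0.0, -1.5]
gripper_width: 0.0552
gripper_force: 25.0
time_s: 33.22
tcp_pos: [0.4325, 0.0321, 0.148]
eef_rot: [-180.0, 0.0, -60.8]
contact_force: [-0.0, -0.7, -1.2]
gripper_width: 0.0554
gripper_force: 25.0
time_s: 33.88
tcp_pos: [0.4325, 0.0321, 0.148]
eef_rot: [-180.0, -0.0, -3.6]
contact_force: [-0.2, -0.8, -1.7]
gripper_width: 0.0553
gripper_force: 25.0
```

```bash

python3 -m creep '[[40,0.6,0.537,0,0,0,7.15],[40,0.6,0.537,0,0,0,7.15],[40,0.6,0.537,0,0,0,7.15],[40,0.6,0.537,0,0,0,7.15],[40,0.6,0.537,0,0,0,7.15],[40,0.6,0.537,0,0,0,7.15],[40,0.6,0.537,0,0,0,7.15],[40,0.6,0.537,0,0,0,7.15]]'
python3 -m creep '[[40,0.6,0.537,0,0,0,7.15],[40,0.6,0.537,0,0,0,7.15],[40,0.6,0.537,0,0,0,7.15],[40,0.6,0.537,0,0,0,7.15],[40,0,0,0,0,0,1.5],[40,0,0,0,0,0,0]]'
python3 - <<'E'
from h import *
p=capture('wrist');save(p,'w11')
E
```

```text
time_s: 34.55
tcp_pos: [0.5532, 0.1402, 0.1479]
eef_rot: [-180.0, -0.0, 53.6]
contact_force: [-1.0, 0.1, -0.5]
gripper_width: 0.0553
gripper_force: 25.0
time_s: 35.05
tcp_pos: [0.6129, 0.1938, 0.1472]
eef_rot: [-180.0, 0.0, 83.5]
contact_force: [0.1, -0.8, -2.1]
gripper_width: 0.0552
gripper_force: 25.0
```

View pics/w11.png

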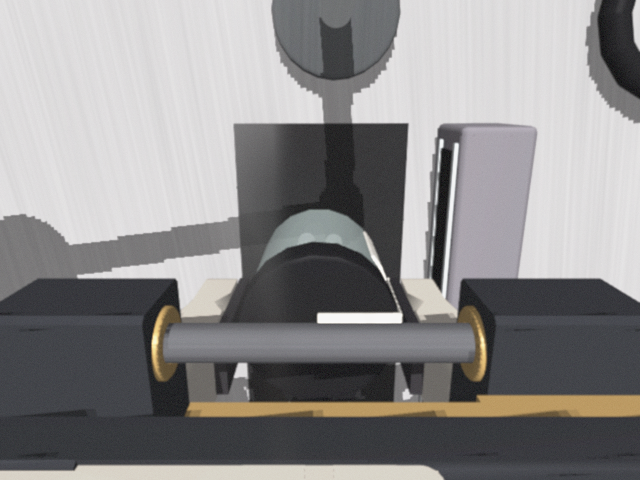

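Strip points squarely right at the bar. Lower and release.

```bash

python3 -m creep '[[40,0,0,-1,0,0,0],[40,0,0,-1,0,0,0],[40,0,0,-1,0,0,0],[40,0,0,-0.7,0,0,0],[40,0,0,-0.26,0,0,0],[40,0,0,0,0,0,0],[40,0,0,0,0,0,0]]'
python3 -m creep '[[75,0,0,0,0,0,0],[75,0,0,0,0,0,0],[75,0,0,0,0,0,0],[75,0,0,0,0,0,0]]' 25
python3 -m creep '[[75,0,0,0.8,0,0,0],[75,0,0,1,0,0,0],[75,0,0,1,0,0,0],[75,0,0,1,0,0,0],[75,0,0,1,0,0,0],[75,0,0,1,0,0,0],[75,0,0,1,0,0,0],[75,0,0,1,0,0,0]]' 25
python3 -m creep '[[75,0,-0.7,1,0,0,0],[75,0,-0.9,1,0,0,0],[75,0,-0.9,0.5,0,0,0],[75,0,-0.9,0,0,0,0],[75,0,-0.9,0,0,0,0],[75,0,-0.9,0,0,0,0],[75,0,-0.9,0,0,0,0],[75,0,0,0,0,0,0]]' 25
python3 - <<'E'
from h import *
p=capture('wrist');save(p,'w12');jars(p,'w');S=capture('side');jars(S,'D');print(r.get_state()['joints'])
E
```

```text
time_s: 35.68
tcp_pos: [0.6129, 0.1931, 0.0495]
eef_rot: [180.0, -0.0, 83.3]
contact_force: [0.1, 0.6, -1.0]
gripper_width: 0.0552
gripper_force: 25.0
time_s: 36.02
tcp_pos: [0.6132, 0.1934, 0.0496]
eef_rot: [179.9, -0.0, 83.4]
contact_force: [-0.1, -0.3, -0.1]
gripper_width: 0.0733
gripper_force: 0.0
time_s: 36.68
tcp_pos: [0.6126, 0.1931, 0.2455]
eef_rot: [180.0, -0.0, 83.4]
contact_force: [0.7, -0.3, 0.7]
gripper_width: 0.0752
gripper_force: 0.0
time_s: 37.35
tcp_pos: [0.6125, 0.0376, 0.307]
eef_rot: [180.0, 0.0, 83.2]
contact_force: [-0.4, 0.6, 0.5]
gripper_width: 0.0749
gripper_force: 0.0
w 0.81 [270, 80, 331, 145] [0.6023, 0.1085] -8.2 0.94 505
w 0.81 [270, 168, 332, 235] [0.5923, 0.0259] -8.2 0.96 431
w 0.77 [275, 243, 332, 311] [0.5837, -0.0588] -6.3 0.93 368
w 0.73 [261, 0, 332, 53] [0.6092, 0.1808] -11.3 0.6 363
D 0.92 [291, 234, 310, 265] [0.5869, -0.0602] -10.6 0.76 30
D 0.89 [253, 262, 277, 297] [0.6055, 0.1067] -11.2 0.81 35
D 0.8 [234, 280, 258, 315] [0.617, 0.1861] 90.4 0.67 46
D 0.77 [267, 246, 291, 279] [0.592, 0.0276] -15.9 0.94 26
[ 2.20325360e+01  1.25778973e+01 -6.24559205e-02 -9.04630227e-03
 -7.73398781e+01  1.51328298e+02]
```

View pics/w12.png

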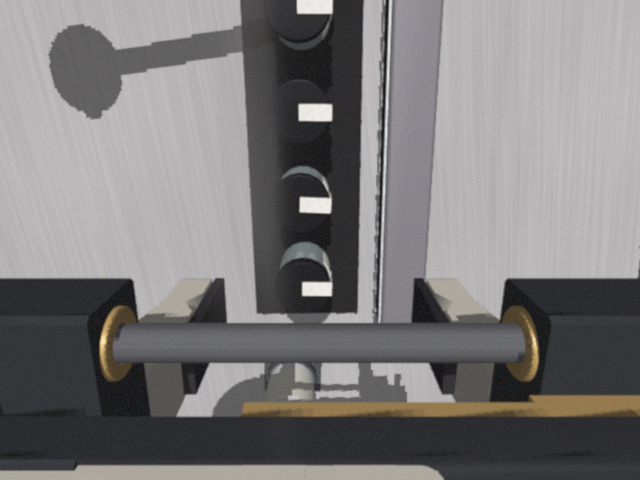

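All four jars in a row at (312,5), (302,112), (303,205), (303,288), strips to the bar. Now the lamp.

```bash

python3 -m creep '[[75,-0.787,0.98,0,0,0,-3.47],[75,-0.787,0.98,0,0,0,-3.47],[75,-0.787,0.98,0,0,0,-3.47],[75,-0.787,0.98,0,0,0,-3.47],[75,-0.787,0.98,0,0,0,-3.47],[75,-0.787,0.98,0,0,0,-3.47],[75,-0.787,0.98,0,0,0,-3.47],[75,-0.787,0.98,0,0,0,-3.47]]' 10
python3 -m creep '[[75,-0.787,0.98,0,0,0,-3.47],[75,-0.787,0.98,0,0,0,-3.47],[75,-0.787,0.98,0,0,0,-3.47],[75,0,0,0,0,0,0],[75,0,0,0,0,0,0]]' 10
python3 - <<'E'
from h import *
p=capture('wrist');save(p,'w13');print(proj(p,[.396,.307,.23]),r.get_state()['tcp_pos'])
f=p['frame'].astype(int).max(2);ys,xs=np.nonzero(f[180:278,250:400]<60);print(xs.min()+250,xs.max()+250,ys.min()+180,ys.max()+180,len(xs))
E
```

```text
time_s: 38.22
tcp_pos: [0.4539, 0.2386, 0.3065]
eef_rot: [180.0, -0.0, 55.5]
contact_force: [0.4, 0.2, 0.6]
gripper_width: 0.075
gripper_force: 0.0
time_s: 38.63
tcp_pos: [0.395, 0.3121, 0.3064]
eef_rot: [-180.0, -0.0, 45.4]
contact_force: [-0.0, -0.5, -0.2]
gripper_width: 0.0755
gripper_force: 0.0
[326.86926172 245.30635826] [0.39561583 0.31130477 0.30637991]
311 343 210 254 1198
```

View pics/w13.png

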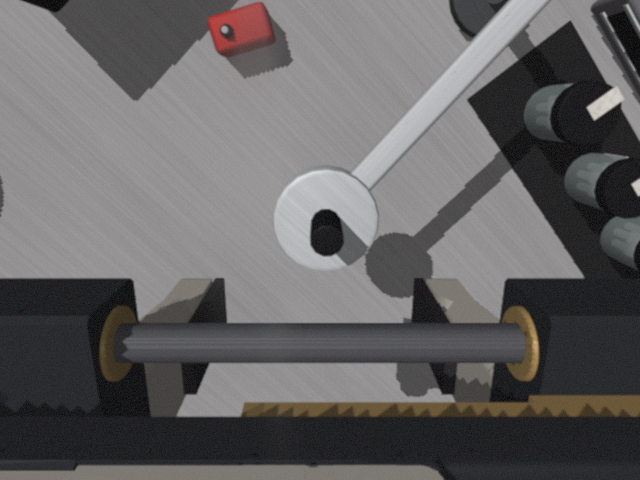

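Pin at (327,240) between the fingers. Lower, grip, swing back along the same arc, a little further.

```bash

python3 -m creep '[[60,0,-0.17,-1,0,0,0],[60,0,0,-1,0,0,0],[60,0,0,-1,0,0,0],[60,0,0,-1,0,0,0],[50,0,0,-0.36,0,0,0],[40,0,0,0,0,0,0],[10,0,0,0,0,0,0],[10,0,0,0,0,0,0]]' 10
python3 -m creep '[[10,0,0,0,0,0,0],[10,0,0,0,0,0,0],[10,0,0,0,0,0,0],[10,0,0,0,0,0,0]]' 10
python3 -m creep '[[10,0.15,-0.87,0,0,0,0],[10,0.15,-0.87,0,0,0,0],[10,0.3,-0.83,0,0,0,0],[10,0.3,-0.83,0,0,0,0],[10,0.45,-0.76,0,0,0,0],[10,0.45,-0.75,0,0,0,0],[10,0,0,0,0,0,0]]' 10
python3 -m creep '[[10,0.58,-0.67,0,0,0,0],[10,0.58,-0.66,0,0,0,0],[10,0.69,-0.55,0,0,0,0],[10,0.69,-0.54,0,0,0,0],[10,0.78,-0.41,0,0,0,0],[10,0.78,-0.41,0,0,0,0],[10,0,0,0,0,0,0]]' 10
python3 -m creep '[[10,0.84,-0.27,0,0,0,0],[10,0.84,-0.26,0,0,0,0],[10,0.48,-0.08,0,0,0,0],[10,0,0,0,0,0,0],[10,0,0,0,0,0,0],[10,0,0,0,0,0,0]]' 10
```

```text
time_s: 39.35
tcp_pos: [0.3973, 0.3066, 0.1988]
eef_rot: [180.0, -0.1, 45.2]
contact_force: [1.0, -0.9, -0.1]
gripper_width: 0.0392
gripper_force: 0.0
time_s: 39.68
tcp_pos: [0.3965, 0.3063, 0.1981]
eef_rot: [-180.0, -0.1, 45.2]
contact_force: [-1.8, -0.3, 4.5]
gripper_width: 0.0199
gripper_force: 10.0
time_s: 40.27
tcp_pos: [0.4423, 0.181, 0.1977]
eef_rot: [180.0, 0.0, 45.1]
contact_force: [-2.5, -3.0, 4.2]
gripper_width: 0.0199
gripper_force: 10.0
time_s: 40.85
tcp_pos: [0.5468, 0.1008, 0.1977]
eef_rot: [179.9, 0.0, 45.1]
contact_force: [0.5, -1.5, 5.2]
gripper_width: 0.0197
gripper_force: 10.0
time_s: 41.35
tcp_pos: [0.5979, 0.0869, 0.1977]
eef_rot: [180.0, -0.0, 45.2]
contact_force: [0.4, -2.2, 3.9]
gripper_width: 0.0195
gripper_force: 10.0
```

```bash

python3 -m creep '[[50,0,0,0,0,0,0],[50,0,0,0,0,0,0],[50,0,0,0,0,0,0],[50,0,0,0.6,0,0,0],[50,0,0,1,0,0,0],[50,0,0,1,0,0,0],[50,0,0,1,0,0,0],[50,0,0,1,0,0,0]]' 10
python3 -m creep '[[50,-1,0.3,0.5,0,0,0],[50,-1,0.3,0,0,0,0],[50,-1,0.3,0,0,0,0],[50,-1,0.3,0,0,0,0],[50,-0.5,0,0,0,0,0],[50,0,0,0,0,0,0],[50,0,0,0,0,0,0],[50,0,0,0,0,0,0]]' 10
python3 - <<'E'
from h import *
p=capture('wrist');save(p,'w14');jars(p,'w');D=capture('side');jars(D,'D');S=capture('scene');jars(S,'S')
a=D['frame'][170:430,150:450,::-1];b=S['frame'][200:350,200:500,::-1]
cv2.imwrite('pics/end.png',np.hstack([cv2.resize(a,(400,347)),cv2.resize(b,(400,200)).repeat(1,0) if 0 else cv2.copyMakeBorder(cv2.resize(b,(400,200)),0,147,0,0,0)]))
E
```

```text
time_s: 42.02
tcp_pos: [0.5973, 0.0873, 0.3133]
eef_rot: [-180.0, 0.0, 45.2]
contact_force: [1.1, -0.3, 0.2]
gripper_width: 0.0498
gripper_force: 0.0
time_s: 42.68
tcp_pos: [0.4858, 0.1171, 0.3249]
eef_rot: [180.0, -0.0, 45.2]
contact_force: [0.5, 0.3, 0.2]
gripper_width: 0.05
gripper_force: 0.0
w 0.96 [464, 200, 540, 266] [0.5822, -0.0572] -5.1 1.04 343
w 0.79 [375, 74, 426, 134] [0.5931, 0.1171] -145.7 0.5 380
w 0.78 [421, 167, 496, 205] [0.5822, 0.0177] 131.2 0.47 701
w 0.74 [329, 1, 389, 67] [0.6053, 0.1925] -22.1 0.82 94
w 0.39 [365, 0, 520, 187] [0.6292, 0.0407] -17.7 0.45 607
D 0.96 [255, 262, 275, 294] [0.6056, 0.1068] -90.7 0.82 13
D 0.88 [272, 247, 291, 277] [0.5913, 0.0279] None 0.91 0
D 0.81 [233, 281, 256, 317] [0.6141, 0.1934] 4.8 0.91 13
D 0.62 [289, 231, 309, 260] [0.5871, -0.06] -10.6 0.78 30
D 0.57 [307, 192, 341, 248] [0.5152, -0.1367] 86.8 0.7 37
S 0.75 [349, 262, 367, 292] [0.5992, 0.0178] None 1.2 0
S 0.57 [320, 274, 341, 307] [0.5897, -0.0663] -6.5 1.15 60
```

View pics/end.png

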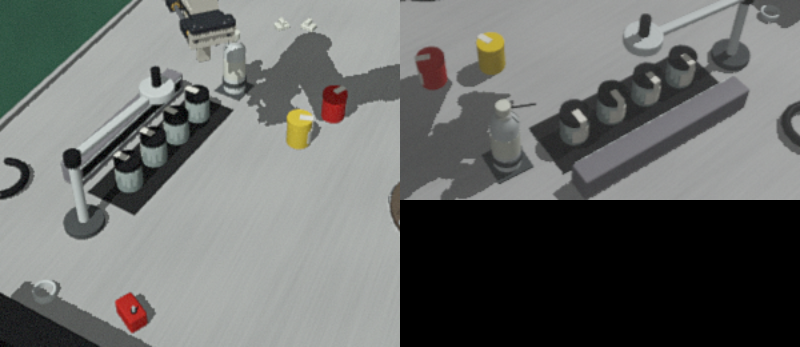

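The end views show four jars upright in a row with the lamp head over the mat, and the bystanders and look-alikes untouched. I'm handing in the job.

```bash
python3 -c "
from plant import close_job
print(close_job())"
```

```text
the job is handed in; nothing more can be done
None
```

I did every step in order and handed the job in at about 43 s; the hand-in gave no verdict. The lamp was swung clear, the duster cap pressed and released, all four jars stood upright on the mat with labels facing the reader, and the lamp swung back over its centre line.

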